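Set the bearing press to the wheel's depth flag and press the bearing in

TASK

Turn the winged knob of the bearing press until its long pointer on the dial is in line with the point of the flag on the dial's rim. Then press the spring pedal all the way down to its stop, keep it there for a moment so that the bearing goes into the wheel, and let the pedal come up again. Do not press the pedal while the pointer is off the flag, do not shift the flag, and leave the other things on the bench where they are.

Things in the scene. Friction and masses are not known exactly. Their poses are not given: they have to be found in the camera images.
- press: Bearing press, bolted down. Base plate 260 x 500 mm, 10 mm thick; origin at the centre of its underside, x away from the operator, y to his left, z up. Middle: grey gear case, 170 mm wide, top 70 mm above the bench, with a white dial and, near its front (-x) edge, the knob. Left (y +170): C-frame 165 mm high (quill up to 175) over a red wheel. Right (y -165): the pedal.
- knob_grip (a point): On the knob's vertical axis at the height to grip, 114 mm above the bench. The knob is a black upright wing 56 mm long, 20 wide, 34 high; its top is 14 mm above this point, its foot 20 below, on a disc 48 mm wide. The point turns with the knob: x along the wing, y across its 20 mm width, z up. Free space all round the wing.
- knob (a joint): Knob angle, rad, positive counter-clockwise seen from above, range -2.6 to 2.6; at 0 the wing lies along the press's x axis. Turns with a friction of about 0.07 N m and stays where it is left.
- pointer (a joint): Pointer angle, rad, positive counter-clockwise from above, 0 along the press's +x. Geared to the knob: pointer = 0.3 x knob, same sense. Turn the knob, not the pointer. At the start it is clockwise of the flag by 0.2 to 0.8 rad.
- pointer_tip (a point): Tip of the black pointer, a flat needle 5 mm wide that reaches 94 mm from its pivot (the pivot lies at x -10, y 0 mm of the press), about 77 mm above the bench.
- flag (a joint): Angle of the flag, rad, about the pointer's pivot and counted like the pointer's: pointer and flag are in line when both angles are equal. Held by friction; it is not to be moved.
- flag_tip (a point): Point of the flag, a dark steel rider 17 mm wide and 13 mm high on the dial's rim, its point turned to the pivot and 97 mm from it. Site x points away from the pivot, y counter-clockwise. In line, the pointer's tip stands 3 mm short of this point.
- pedal_pad (a point): Centre of the upper face of the pedal's black ribbed pad (60 mm long in the press's x, 50 mm wide), 83 mm above the bench at rest, pad sloping 0.15 rad up towards the operator (-x); fully down it is about 53 mm above the bench and slopes the other way.
- pedal (a joint): Pedal angle, rad: 0 up (rest), 0.30 at the stop. The hinge runs along the press's y, 102 mm to the +x side of the pad's centre, 60 mm above the bench. A spring lifts it: about 5 N at the pad's centre to start it and 12 N just above the stop, bearing included.
- bearing (a joint): How far the bearing (22 mm wide) has been pressed into the wheel under the ram, m: 0 at the start, about 0.009 to 0.010 after a full stroke with the pointer on the flag. Stays where it is pressed.
- nut_cup: Bystander: steel cup with three nuts, 76 mm wide, 24 high, loose on the base plate behind the pedal; origin under its centre.
- spare_wheel: Bystander: red wheel, 54 mm wide, 34 high, loose on the base plate's front left corner; origin under its centre.
- hex_keys: Bystander: hex keys in a black sleeve 75 x 45 x 16 mm, on the bench at the right.
- ceramic_pot: Bystander: empty white pot, 110 mm wide, 100 high, on the bench at the left.
- ejector: Bystander: grey hand-held button ejector, 52 mm wide, 67 high, on the bench at the left.
- truck: Bystander: aluminium skateboard truck, 190 mm axle, 52 mm high, on the bench at the left.
- oil_bottle: Bystander: small white bottle, 40 mm wide, 90 high, on the bench at the right.

How it is judged:
By the outcome, as a careful person would: the job done as asked, in the order asked, and still so for the second after the job is handed in, with the robot touching nothing.
It also fails if it takes over 64 s, if anything falls off the work surface, if the arm or the gripper's body presses on something with over 40 N, if the wrist force passes 120 N, or if a joint passes its speed limit or range.

ROBOT

A 6-joint arm with a two-finger parallel gripper is mounted at the origin on the work surface. World frame = base frame: x ahead of the robot, y to its left, z up, the work surface at z = 0. Lengths are in mm, angles in rad, forces in N, time in s.
With the tool pointing down it reaches from about 275 to 1000 mm from the base axis. Payload 8.4 kg.
Tool frame: the origin (TCP) lies on the centre line of the jaws, within the pads' length; the fingertips stand 22 mm ahead of it and the grasp point (between the pads) lies 3 mm ahead of it; z points along the fingers, x is the direction in which the jaws open and shut, and the axes are right-handed (so a half turn about z gives the same grasp; the last joint's range is limited). The gripper opens to 85 mm and grips with 20 to 120 N. Pads are 22 mm wide; open, the fingers measure 114 mm over their backs; the gripper's body (76 mm by 85 mm) begins 54 mm behind the grasp point. The pads swing forward as they close: fully open they stand 13 mm farther back than shut.
Start: joints at [-1.27, 0.353, 1.633, -0, 1.155, -0.002], TCP at [186.37, -596.569, 253.281] pointing down, gripper open.
Joint ranges: [-2.63, 2.63], [-0.92, 2.1], [0.06, 2.66], [-1.3, 4.44], [0, 2.69], [-3.02, 3.02]. Speed limits (rad/s): [2.22, 2.22, 2.79, 3.14, 3.14, 3.14].

INTERFACE

Orientations are given as [roll, pitch, yaw] about the fixed x, y, z axes, in that order (R = Rz(yaw) Ry(pitch) Rx(roll)).
In Python, from rig import status, viewer, job gives the robot as it stands.
- The arm moves only by the tool send_rows, never from a script. Its argument "plan" is a list of rows, each a list of 3 entries, a list of its own where there are three numbers: the shift along the tool's x, y, z in m, then the turn, a rotation vector about the tool's x, y, z in rad, then the opening, from -1 (shut) to 1 (fully open). In form: [[[x, y, z], [rx, ry, rz], jaw], ...]. A call has exactly 5 rows; each row is the pose to reach, as a shift and turn from the pose measured when the call began, along the tool's axes at that moment; what a row does not reach only later rows make up. A row lasts 1/12 s, in which the tool goes at most 41.7 mm and 7.16 degrees, less where a joint would pass 70% of its speed; a pose out of reach is approached as far as the arm can. A call with a gripper value outside its range is refused whole. The fingers move at their own pace and stop on an object; "squeeze" is the grip in N (left out, the last holds). Time passes only in rows, so rows that repeat a pose let the fingers close, or fill a call up. It gives the time, the measured TCP pose, the force and the opening at its end, in the units of the state.
- status.sense(): the state, without advancing time (a new reading comes with each control period).
- viewer.grab_frame(name): name is "side" or "top" or "wrist"; returns the picture (384x512x3 uint8, red, green, blue); there is no depth.
- viewer.camera_params(name): a dict with "intrinsics" (3x3 intrinsics, pixels), "xyz" and "orientation" of the camera in the world. Camera axes: x right, y down, z forward; pixel columns grow to the right and rows downward; lengths in mm; the calibration is good to about 2 mm. A picture is of the moment at which its call begins: read the wrist's pose just before it. camera_params takes no time and is no camera call; for the wrist camera it gives the pose at the moment of the call.
- job.sign_off(): hands the job in, once; it reports no verdict.
Trained networks look in the newest picture that a camera, given by its name, has taken for a name from the list of things; names that differ only in an ending like _2 or _b are one class to them, and where a whole thing is asked for, a point or a joint stands for the part that bears it (a point fixed in the world has none). Each returns a list of dicts, best first, with "p" (0 to 1); they miss things now and then, are a little off and sometimes report something else, mostly with a low value. They report only what shows in the picture. A call takes as long as a camera call.
- viewer.cut_out(label, camera): "mask" (384x512 bool, what is visible of it) and "extent" ([left, top, width, height] in pixels, round what is visible of it).
The state is a dict: "clock": time; "qpos": joint angles; "qvel": joint speeds; "joint_efforts": joint torques, N m; "eef_pos": TCP position; "tcp_rot": TCP orientation; "contact_force": force on the tool from outside, world axes, zero at the start; "wrist_torque": the same for the moment, N m; "opening": opening from 0.0 (shut) to 1.0 (fully open).
Only numpy, scipy, OpenCV 4.12 (cv2) and the standard library are available. Lean on these libraries where they do the work, as an engineer would, in place of code of your own. Each camera call takes 0.05 s, during which the arm holds its last target.

## Working session

There is one attempt and no reset: what is moved stays moved. The work goes in short steps, Python scripts to look and compute and a tool call to move; the robot and the scene stay as the last step left them, time stands still between calls to the robot, and variables do not carry over. Pictures are saved under pics/ and viewed, and the job is handed in when it is done.

Besides the shell and the picture viewer there is one more tool, called after ">>>" as name([rows], argument=value, ...), one row to a line, values as JSON. send_rows: Moves the arm, as the interface text tells. Its arguments: {"type":"object","properties":{"plan":{"type":"array"},"squeeze":{"type":"number"}},"required":["plan"]}

```bash
ls; mkdir -p pics; python3 - <<'E'
from rig import status, viewer
import cv2
print(status.sense())
for n in ("top","side"):
    im=viewer.grab_frame(n); cv2.imwrite(f"pics/{n}0.png",im[:,:,::-1])
    print(n,viewer.camera_params(n))
print(viewer.camera_params("wrist"))
E
```

```text
pics
{'clock': 0.0, 'qpos': array([-1.27039892e+00,  3.53658289e-01,  1.63412116e+00,  1.47759987e-05,
        1.15520922e+00, -2.40750335e-03]), 'qvel': array([-0.00045434,  0.00044785, -0.00049394, -0.0008483 , -0.00024976,
       -0.00103574]), 'joint_efforts': array([ 9.32793409e-04, -6.05244184e+01, -3.42058110e+01, -1.93780642e-05,
        9.12817020e-03, -3.47096329e-05]), 'eef_pos': array([ 186.24318658, -596.14323703,  252.56088244]), 'tcp_rot': array([-3.14157578e+00,  1.39597286e-03, -1.26799738e+00]), 'contact_force': array([ 0.14814246, -0.43475297, -0.89109338]), 'wrist_torque': array([-0.02000737, -0.0270243 ,  0.01138569]), 'opening': 1.0044612506248376}
top {'intrinsics': array([[384.45198698,   0.        , 255.94951403],
       [  0.        , 384.45198698, 191.67810066],
       [  0.        ,   0.        ,   1.        ]]), 'xyz': array([ 459.71126595,   -8.19612967, 1424.0067979 ]), 'orientation': array([-3.0718636 ,  0.00352209, -1.56851295])}
side {'intrinsics': array([[394.37122381,   0.        , 260.28645083],
       [  0.        , 394.37122381, 190.10646685],
       [  0.        ,   0.        ,   1.        ]]), 'xyz': array([-105.2738463 ,  908.74472832,  909.48769356]), 'orientation': array([-2.2012087 , -0.016026  , -2.51005283])}
{'intrinsics': array([[327.4311799 ,   0.        , 250.20541865],
       [  0.        , 327.4311799 , 192.5709903 ],
       [  0.        ,   0.        ,   1.        ]]), 'xyz': array([ 259.26118953, -572.6255104 ,  372.62756014]), 'orientation': array([ 2.83656660e+00,  2.36505844e-03, -1.26809690e+00])}
```

View pics/top0.png

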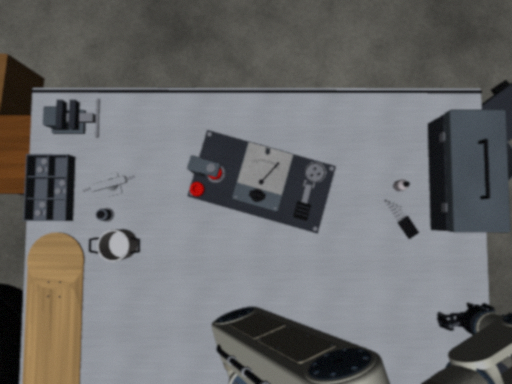

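View pics/side0.png

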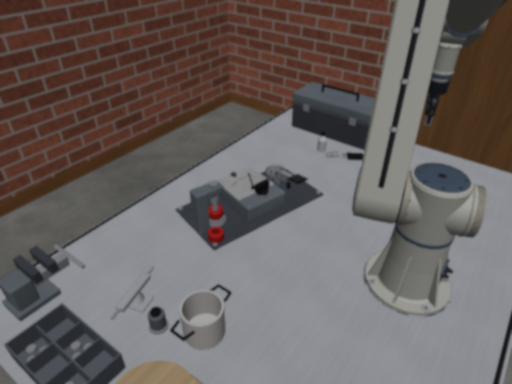

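```bash
cat > h.py <<'E'
import numpy as np, cv2
from scipy.spatial.transform import Rotation as R
from rig import status, viewer
def cam(n):
    p=viewer.camera_params(n); return p["intrinsics"],np.array(p["xyz"]),R.from_euler('xyz',p["orientation"]).as_matrix()
def ray(c,u,v,z):
    K,t,M=c; d=M@np.linalg.solve(K,[u,v,1.]); return t+d*(z-t[2])/d[2]
def proj(c,P):
    K,t,M=c; q=(np.atleast_2d(P)-t)@M@K.T; return q[:,:2]/q[:,2:]
def grab(n,f=None):
    c=cam(n); im=viewer.grab_frame(n)[:,:,::-1].copy()
    if f: cv2.imwrite("pics/"+f,im)
    return c,im
def press(p,x,y,z):
    x0,y0,a=p; c,s=np.cos(a),np.sin(a); return np.array([x0+c*x-s*y,y0+s*x+c*y,z])
E
python3 - <<'E'
from h import *
c,im=grab("top")
for q in [(209,130),(336,165),(317,232),(188,197)]: print(q,ray(c,*q,10).round(1))
cv2.imwrite("pics/topc.png",cv2.resize(im[110:250,170:350],None,fx=4.4,fy=4.2,interpolation=cv2.INTER_CUBIC))
for n in ["press","knob","pointer","pointer_tip","flag","flag_tip","pedal_pad","nut_cup","spare_wheel"]:
    for d in viewer.cut_out(n,"top")[:2]:
        ys,xs=np.nonzero(d["mask"]); print(n,round(d["p"],2),d["extent"],len(xs),xs.mean().round(1),ys.mean().round(1))
E
```

```text
(209, 130) [788.7 172.7  10. ]
(336, 165) [ 658.1 -299.1   10. ]
(317, 232) [ 411.1 -226.7   10. ]
(188, 197) [538.3 247.4  10. ]
press 0.83 [185.0, 129.6, 151.9, 105.4] 9261 259.5 181.0
knob 0.5 [248.3, 189.1, 13.0, 13.6] 133 256.4 194.5
knob 0.41 [304.7, 163.3, 18.5, 21.5] 333 314.3 171.2
pointer 0.51 [262.0, 180.7, 0.8, 1.1] 2 260.5 181.0
pointer_tip 0.53 [94.3, 215.3, 18.1, 7.0] 182 103.8 214.5
pointer_tip 0.42 [256.7, 162.2, 19.1, 22.8] 43 267.0 174.0
pedal_pad 0.73 [292.9, 187.8, 17.8, 32.7] 295 302.2 205.1
pedal_pad 0.27 [87.0, 230.4, 54.1, 33.0] 1207 115.5 244.5
nut_cup 0.91 [306.6, 161.0, 18.3, 21.9] 334 315.2 171.5
spare_wheel 0.6 [192.0, 182.0, 11.7, 15.1] 169 196.0 188.6
```

View pics/topc.png

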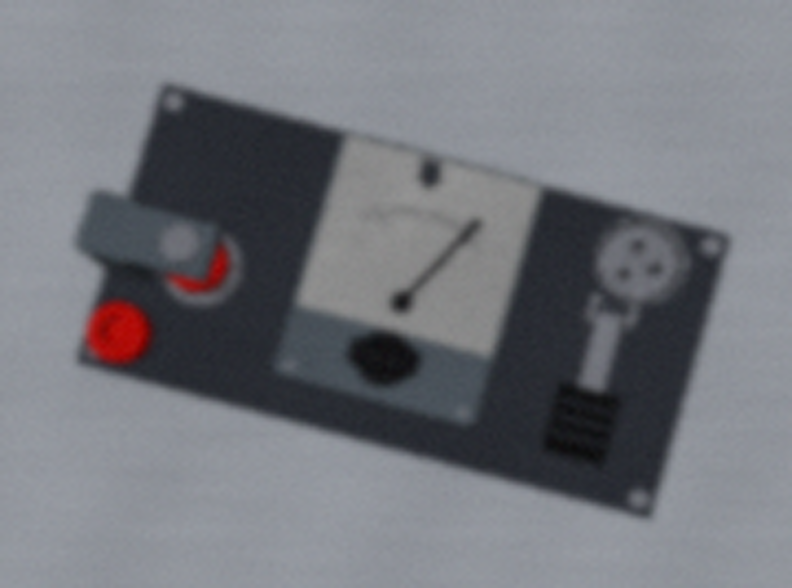

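```bash
python3 - <<'E'
from h import *
c,im=grab("top")
d=viewer.cut_out("press","top")[0]
S=lambda u,v:(170+u/4.4-0.4,110+v/4.2-0.4)
p=(599,-26.4,-0.27)
def inv(P):
    d=np.array(P[:2])-p[:2]; C,s=np.cos(p[2]),np.sin(p[2]); return np.array([C*d[0]+s*d[1],-s*d[0]+C*d[1]]).round(1)
for n,(u,v),z in [("pivot",(401,303),77),("tip",(478,222),77),("flag",(430,185),80),("flagc",(431,172),80),("knob",(383,358),120),("pad",(583,424),83),("sc",(172,102),12),("sc",(711,246),12),("sc",(639,498),12)]:
    w=ray(c,*S(u,v),z); print(n,w.round(1),inv(w))
piv=press(p,-10,0,77)
for n,(u,v),z in [("tip",(478,222),77),("flag",(430,185),80)]:
    w=ray(c,*S(u,v),z)-piv; print(n,np.arctan2(w[1],w[0])-p[2])
E
```

```text
pivot [588.9 -20.   77. ] [-11.5   3.5]
tip [657.3 -81.7  77. ] [ 71.  -37.7]
flag [688.2 -43.1  80. ] [90.4  7.7]
flagc [699.2 -43.9  80. ] [101.2   9.9]
knob [540.   -5.8 120. ] [-62.3   4.1]
pad [ 487.8 -164.2   83. ] [ -70.4 -162.4]
sc [773.6 173.4  12. ] [115.  239.1]
sc [ 646.  -280.8   12. ] [ 113.1 -232.7]
sc [ 425.  -218.5   12. ] [-116.4 -231.6]
tip -0.43585254151956154
flag 0.07656389516246959
```

```bash
cat >> h.py <<'E'
def delta(xyz,yaw,roll=np.pi,pitch=0):
    s=status.sense(); M=R.from_euler('xyz',s["tcp_rot"]); T=R.from_euler('xyz',[roll,pitch,yaw])
    print("t",round(s["clock"],2),"pos",s["eef_pos"].round(1),"rot",s["tcp_rot"].round(3),"F",s["contact_force"].round(1),"open",round(s["opening"],3),"q6",s["qpos"][5].round(2))
    print("shift m",(M.inv().apply(np.array(xyz)-s["eef_pos"])/1000).round(4).tolist(),"turn",(M.inv()*T).as_rotvec().round(4).tolist())
E
python3 -c "
from h import *
delta([540,-6,250],-0.24)"
```

```text
t 0.7 pos [ 186.4 -596.6  253.3] rot [-3.142 -0.    -1.268] F [-0.5 -0.7  0.6] open 1.004 q6 -0.0
shift m [-0.4583, -0.5136, 0.0033] turn [0.0, -0.0, -1.0281]
```

>>> send_rows([
  [[-0.458,-0.514,0.003],[0,0,-1.028],1],
  [[-0.458,-0.514,0.003],[0,0,-1.028],1],
  [[-0.458,-0.514,0.003],[0,0,-1.028],1],
  [[-0.458,-0.514,0.003],[0,0,-1.028],1],
  [[-0.458,-0.514,0.003],[0,0,-1.028],1],
])

```text
clock: 1.12
eef_pos: [294.0, -416.3, 252.4]
tcp_rot: [3.142, -0.0, -0.637]
contact_force: [1.0, 0.2, -1.2]
opening: 1.0
```

```bash
python3 -c "
from h import *
delta([540,-6,250],-0.24)"
```

```text
t 1.12 pos [ 294.  -416.3  252.4] rot [ 3.142 -0.    -0.637] F [ 1.   0.2 -1.2] open 1.0 q6 -0.32
shift m [-0.0465, -0.4761, 0.0024] turn [0.0001, -0.0003, -0.3975]
```

>>> send_rows([
  [[-0.046,-0.476,0.002],[0,0,-0.398],1],
  [[-0.046,-0.476,0.002],[0,0,-0.398],1],
  [[-0.046,-0.476,0.002],[0,0,-0.398],1],
  [[-0.046,-0.476,0.002],[0,0,-0.398],1],
  [[-0.046,-0.476,0.002],[0,0,-0.398],1],
])

```text
clock: 1.53
eef_pos: [401.3, -237.5, 251.9]
tcp_rot: [3.141, -0.001, -0.237]
contact_force: [0.2, 0.2, 0.8]
opening: 0.996
```

```bash
python3 -c "
from h import *
delta([540,-6,250],-0.24)"
```

```text
t 1.53 pos [ 401.3 -237.5  251.9] rot [ 3.141e+00 -1.000e-03 -2.370e-01] F [0.2 0.2 0.8] open 0.996 q6 -0.3
shift m [0.0804, -0.2576, 0.0018] turn [0.0004, -0.0012, 0.0026]
```

>>> send_rows([
  [[0.08,-0.258,0.002],[0,0,0],1],
  [[0.08,-0.258,0.002],[0,0,0],1],
  [[0.08,-0.258,0.002],[0,0,0],1],
  [[0.08,-0.258,0.002],[0,0,0],1],
  [[0.08,-0.258,0.002],[0,0,0],1],
])

```text
clock: 1.95
eef_pos: [508.0, -58.1, 250.6]
tcp_rot: [3.141, -0.002, -0.237]
contact_force: [0.3, -0.7, -0.4]
opening: 0.999
```

>>> send_rows([
  [[0.018,-0.056,0.0],[0,0,0],1],
  [[0.018,-0.056,0.0],[0,0,0],1],
  [[0.018,-0.056,0.0],[0,0,0],1],
  [[0.018,-0.056,0.0],[0,0,0],1],
  [[0.018,-0.056,0.0],[0,0,0],1],
])

```text
clock: 2.37
eef_pos: [538.0, -8.4, 250.4]
tcp_rot: [3.141, -0.001, -0.237]
contact_force: [-0.7, 0.0, -0.3]
opening: 1.0
```

```bash
python3 - <<'E'
from h import *
delta([540,-6,250],-0.24)
c,im=grab("wrist","w1.png")
grab("top","t1.png")
for n in ["knob","pointer","flag"]:
    for d in viewer.cut_out(n,"wrist")[:2]:
        ys,xs=np.nonzero(d["mask"]); print(n,round(d["p"],2),d["extent"],len(xs),xs.mean().round(1),ys.mean().round(1))
        np.save(f"pics/m_{n}.npy",d["mask"]) if n!="knob" or d["p"]>.5 else 0
E
```

```text
t 2.37 pos [538.   -8.4 250.4] rot [ 3.141e+00 -1.000e-03 -2.370e-01] F [-0.7  0.  -0.3] open 1.0 q6 0.22
shift m [0.0014, -0.0028, 0.0004] turn [0.001, -0.0012, 0.0032]
knob 0.91 [227.0, 144.0, 52.5, 78.3] 2724 253.4 180.4
knob 0.23 [297.0, 167.8, 94.6, 52.6] 814 336.5 190.1
pointer 0.71 [297.7, 166.9, 94.1, 57.9] 776 335.8 189.9
pointer 0.62 [411.0, 161.3, 36.7, 20.3] 583 428.3 170.1
flag 0.79 [411.2, 161.2, 33.9, 21.0] 594 428.8 170.8
```

View pics/w1.png

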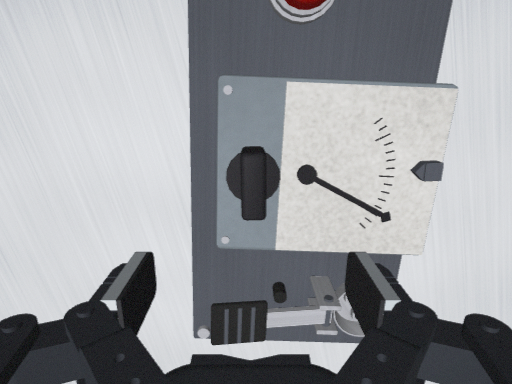

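```bash
python3 - <<'E'
from h import *
im=cv2.imread("pics/w1.png")
cv2.imwrite("pics/w1c.png",cv2.resize(im[130:240,215:455],None,fx=3.3,fy=3.3,interpolation=cv2.INTER_CUBIC))
c=cam("wrist")
pts={"pivot":(307,175,77),"tip":(391,218,77),"flag":(411,170,77),"wingtop_near":(253,146,128),"wingtop_far":(254,219,128),"caseBL":(226,89.5,70),"c2":(225,240,70),"dialTL":(287,81,70),"padc":(239,323,83)}
W={k:ray(c,*v[:2],v[2]) for k,v in pts.items()}
for k in W: print(k,W[k].round(1))
a=-0.27
for k in("tip","flag"):
    d=W[k]-W["pivot"]; print(k,np.hypot(*d[:2]),np.arctan2(d[1],d[0]))
d=W["c2"]-W["caseBL"]; print("screws dir->yaw",np.arctan2(-d[1],-d[0])-np.pi/2, np.hypot(*d[:2]))
E
```

```text
pivot [589.5 -19.1  77. ]
tip [660.3 -80.4  77. ]
flag [683.5 -37.1  77. ]
wingtop_near [548.8  27.2 128. ]
wingtop_far [535.9 -29.8 128. ]
caseBL [535.7  71.6  70. ]
c2 [497.4 -68.   70. ]
dialTL [589.1  65.9  70. ]
padc [ 489.4 -158.4   83. ]
tip 93.6357598495796 -0.7134706616600628
flag 95.70026775041617 -0.18958904652804653
screws dir->yaw -0.2678826737550468 144.83051935952508
```

View pics/w1c.png

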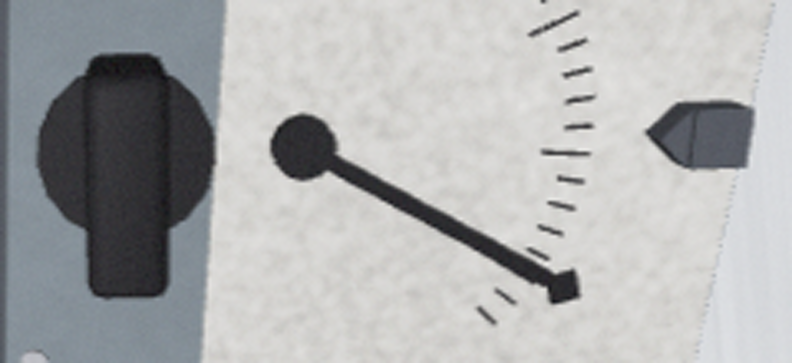

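```bash
python3 - <<'E'
from h import *
c=cam("wrist")
for q in [(253.5,153.5,128),(254,219.5,128),(253.7,187,128),(253.2,175.5,94),(253.2,175.5,90)]: print(q,ray(c,*q).round(1))
p=(599.1,-21.8,-.269)
for x in (-55,-58,-60,-62): print(x,press(p,x,0,0).round(1))
ct=cam("top"); print(ray(ct,257.0-.4,195.2-.4,112))
E
```

```text
(253.5, 153.5, 128) [547.8  21.6 128. ]
(254, 219.5, 128) [535.8 -30.2 128. ]
(253.7, 187, 128) [541.8  -3.8 128. ]
(253.2, 175.5, 94) [541.9  -3.4  94. ]
(253.2, 175.5, 90) [541.7  -4.5  90. ]
-55 [546.1  -7.2   0. ]
-58 [543.2  -6.4   0. ]
-60 [541.3  -5.9   0. ]
-62 [539.3  -5.3   0. ]
[540.6392442   -5.61436568 112.        ]
```

```bash
python3 -c "
from h import *
delta([541.5,-4.5,121],-0.225)"
```

```text
t 2.62 pos [538.3  -8.9 250.7] rot [ 3.141e+00 -2.000e-03 -2.390e-01] F [ 0.1  0.1 -0.1] open 1.0 q6 0.22
shift m [0.0018, -0.0051, 0.1297] turn [0.0005, -0.002, -0.0137]
```

>>> send_rows([
  [[0.002,-0.005,0.03],[0,-0.002,-0.014],1],
  [[0.002,-0.005,0.06],[0,-0.002,-0.014],1],
  [[0.002,-0.005,0.09],[0,-0.002,-0.014],1],
  [[0.002,-0.005,0.11],[0,-0.002,-0.014],1],
  [[0.002,-0.005,0.115],[0,-0.002,-0.014],1],
])

```text
clock: 3.03
eef_pos: [539.3, -5.2, 132.6]
tcp_rot: [3.14, 0.005, -0.226]
contact_force: [-1.4, -0.1, -0.2]
opening: 0.999
```

```bash
python3 -c "
from h import *
delta([541.5,-4.5,121],-0.225)"
```

```text
t 3.03 pos [539.3  -5.2 132.6] rot [ 3.14   0.005 -0.226] F [-1.4 -0.1 -0.2] open 0.999 q6 0.21
shift m [0.0021, -0.0012, 0.0116] turn [0.0016, 0.005, -0.0007]
```

>>> send_rows([
  [[0.002,-0.001,0.011],[0,0.003,0],1],
  [[0.002,-0.001,0.0115],[0,0.003,0],1],
  [[0.002,-0.001,0.0115],[0,0.003,0],0.4],
  [[0.002,-0.001,0.0115],[0,0.003,0],0.1],
  [[0.002,-0.001,0.0115],[0,0.003,0],-0.2],
], squeeze=25)

```text
clock: 3.45
eef_pos: [542.2, -4.8, 122.4]
tcp_rot: [3.14, 0.0, -0.226]
contact_force: [-0.5, 0.9, 0.3]
opening: 0.6
```

```bash
python3 -c "
from h import *
delta([541.5,-4.5,121],-0.225)
grab('wrist','w2.png')"
```

```text
t 3.45 pos [542.2  -4.8 122.4] rot [ 3.14   0.    -0.226] F [-0.5  0.9  0.3] open 0.6 q6 0.22
shift m [-0.0007, -0.0002, 0.0014] turn [0.0012, 0.0, -0.0008]
```

View pics/w2.png

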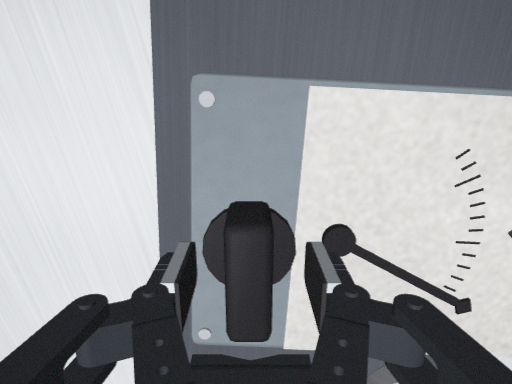

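>>> send_rows([
  [[0,0,0.001],[0,0,0],-0.6],
  [[0,0,0.001],[0,0,0],-1],
  [[0,0,0.001],[0,0,0],-1],
  [[0,0,0.001],[0,0,0],-1],
  [[0,0,0.001],[0,0,0],-1],
], squeeze=25)

```text
clock: 3.92
eef_pos: [541.6, -4.6, 122.1]
tcp_rot: [3.14, 0.001, -0.226]
contact_force: [-4.8, 1.1, 9.0]
opening: 0.231
```

```bash
python3 -c "
from h import *
delta([541.5,-4.5,121],-0.225)
print(status.sense()['wrist_torque'])"
```

```text
t 3.92 pos [541.6  -4.6 122.1] rot [ 3.14e+00  1.00e-03 -2.26e-01] F [-4.8  1.1  9. ] open 0.231 q6 0.22
shift m [-0.0001, -0.0, 0.0011] turn [0.0011, 0.0009, -0.0006]
[0.19195164 0.69249394 0.00951898]
```

>>> send_rows([
  [[0,0,0],[0,0,-0.1],-1],
  [[0,0,0],[0,0,-0.2],-1],
  [[0,0,0],[0,0,-0.3],-1],
  [[0,0,0],[0,0,-0.4],-1],
  [[0,0,0],[0,0,-0.5],-1],
])

```text
clock: 4.33
eef_pos: [541.2, -4.5, 122.2]
tcp_rot: [3.141, 0.002, 0.279]
contact_force: [-3.2, -1.0, -0.3]
opening: 0.231
```

```bash
python3 -c "
from h import *
delta([541.6,-4.6,122],-0.225+1.74)
print(status.sense()['wrist_torque'])
grab('wrist','w3.png')"
```

```text
t 4.33 pos [541.2  -4.5 122.2] rot [3.141e+00 2.000e-03 2.790e-01] F [-3.2 -1.  -0.3] open 0.231 q6 -0.29
shift m [0.0004, 0.0002, 0.0002] turn [-0.001, 0.0019, -1.2358]
[ 0.00675565  0.19052446 -0.058372  ]
```

View pics/w3.png

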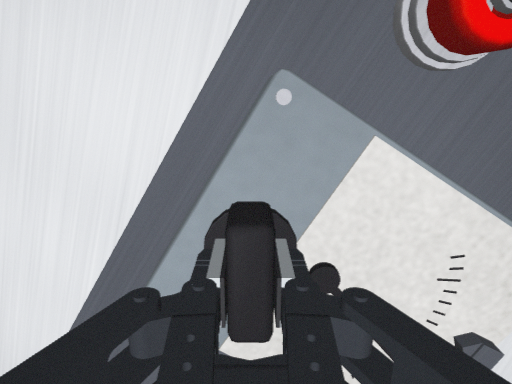

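>>> send_rows([
  [[0,0,0],[0,0,-0.12],-1],
  [[0,0,0],[0,0,-0.24],-1],
  [[0,0,0],[0,0,-0.36],-1],
  [[0,0,0],[0,0,-0.48],-1],
  [[0,0,0],[0,0,-0.6],-1],
])

```text
clock: 4.8
eef_pos: [540.7, -4.7, 122.2]
tcp_rot: [-3.14, 0.003, 0.89]
contact_force: [-2.3, -2.3, -0.2]
opening: 0.227
```

>>> send_rows([
  [[0,0,0],[0,0,-0.12],-1],
  [[0,0,0],[0,0,-0.24],-1],
  [[0,0,0],[0,0,-0.36],-1],
  [[0,0,0],[0,0,-0.48],-1],
  [[0,0,0],[0,0,-0.56],-1],
])

```text
clock: 5.22
eef_pos: [540.4, -5.2, 122.2]
tcp_rot: [-3.139, 0.002, 1.454]
contact_force: [-0.6, -3.4, -1.4]
opening: 0.232
```

```bash
python3 -c "
from h import *
delta([541.6,-4.6,122],-0.225+1.74)
print(status.sense()['wrist_torque'])
grab('wrist','w4.png')
c,im=grab('top')
cv2.imwrite('pics/top4c.png',cv2.resize(im[110:250,170:350],None,fx=4.4,fy=4.2,interpolation=cv2.INTER_CUBIC))"
```

```text
t 5.22 pos [540.4  -5.2 122.2] rot [-3.139e+00  2.000e-03  1.454e+00] F [-0.6 -3.4 -1.4] open 0.232 q6 -1.46
shift m [0.0007, 0.0011, 0.0002] turn [-0.003, 0.0021, -0.0614]
[-0.41185978  0.09925622 -0.082131  ]
```

View pics/w4.png

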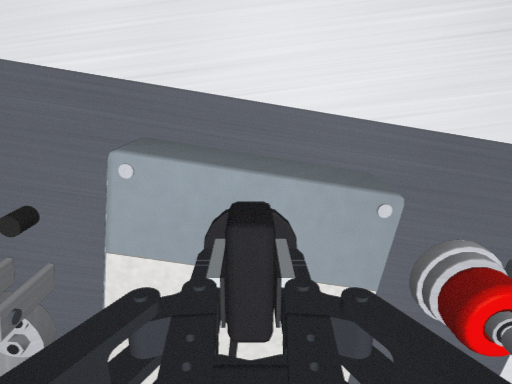

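View pics/top4c.png

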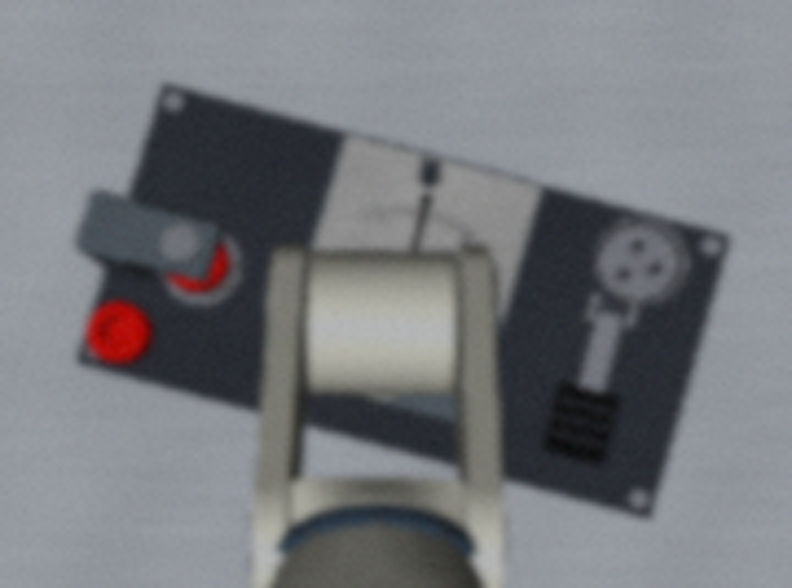

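>>> send_rows([
  [[0,0,0],[0,0,-0.03],-1],
  [[0,0,0],[0,0,-0.062],-1],
  [[0,0,0],[0,0,-0.062],-1],
  [[0,0,0],[0,0,-0.062],-1],
  [[0,0,0],[0,0,-0.062],-1],
])

```text
clock: 5.73
eef_pos: [540.4, -5.3, 122.2]
tcp_rot: [-3.139, 0.002, 1.508]
contact_force: [-0.2, -2.6, -0.9]
opening: 0.228
```

>>> send_rows([
  [[0,0,0],[0,0,0],-0.2],
  [[0,0,0],[0,0,0],0.2],
  [[0,0,0],[0,0,0],0.6],
  [[0,0,0],[0,0,0],0.6],
  [[0,0,0],[0,0,0],0.6],
])

```text
clock: 6.15
eef_pos: [540.5, -5.2, 122.2]
tcp_rot: [-3.139, 0.002, 1.508]
contact_force: [0.1, 0.1, 0.8]
opening: 0.803
```

```bash
python3 -c "
from h import *
delta([541.6,-4.6,122],-0.225+1.74)
print(status.sense()['wrist_torque'])"
```

```text
t 6.15 pos [540.5  -5.2 122.2] rot [-3.139e+00  2.000e-03  1.508e+00] F [0.1 0.1 0.8] open 0.803 q6 -1.52
shift m [0.0006, 0.001, 0.0002] turn [-0.0028, 0.0021, -0.007]
[ 0.01420781  0.02474945 -0.03098335]
```

>>> send_rows([
  [[0,0,-0.02],[0,0,0],1],
  [[0,0,-0.06],[0,0,0],1],
  [[0,0,-0.08],[0,0,0.1],1],
  [[0,0,-0.085],[0,0,0.2],1],
  [[0,0,-0.085],[0,0,0.3],1],
])

```text
clock: 6.57
eef_pos: [542.2, -4.9, 209.8]
tcp_rot: [3.139, 0.001, 1.203]
contact_force: [-0.1, -0.3, 0.1]
opening: 0.998
```

```bash
python3 -c "
from h import *
delta([600,-70,205],-0.24)"
```

```text
t 6.57 pos [542.2  -4.9 209.8] rot [3.139e+00 1.000e-03 1.203e+00] F [-0.1 -0.3  0.1] open 0.998 q6 -1.21
shift m [-0.0399, 0.0773, 0.005] turn [0.0026, -0.0006, 1.4428]
```

>>> send_rows([
  [[-0.04,0.077,0.005],[0,0,0.12],1],
  [[-0.04,0.077,0.005],[0,0,0.24],1],
  [[-0.04,0.077,0.005],[0,0,0.36],1],
  [[-0.04,0.077,0.005],[0,0,0.48],1],
  [[-0.04,0.077,0.005],[0,0,0.6],1],
])

```text
clock: 6.98
eef_pos: [600.0, -70.7, 204.7]
tcp_rot: [3.139, 0.0, 0.596]
contact_force: [-0.6, 0.1, 0.9]
opening: 1.002
```

>>> send_rows([
  [[0,0,0],[0,0,0.12],1],
  [[0,0,0],[0,0,0.24],1],
  [[0,0,0],[0,0,0.36],1],
  [[0,0,0],[0,0,0.48],1],
  [[0,0,0],[0,0,0.6],1],
])

```text
clock: 7.4
eef_pos: [600.0, -70.7, 204.6]
tcp_rot: [3.14, -0.001, -0.011]
contact_force: [-0.4, -0.5, 0.2]
opening: 0.999
```

>>> send_rows([
  [[0,0,0],[0,0,0.12],1],
  [[0,0,0],[0,0,0.24],1],
  [[0,0,0],[0,0,0.24],1],
  [[0,0,0],[0,0,0.24],1],
  [[0,0,0],[0,0,0.24],1],
])

```text
clock: 7.82
eef_pos: [600.0, -70.7, 204.6]
tcp_rot: [3.14, -0.001, -0.247]
contact_force: [0.1, -0.1, -0.0]
opening: 0.998
```

```bash
python3 - <<'E'
from h import *
delta([600,-70,205],-0.24)
c,im=grab("wrist","w5.png")
np.savez("c5.npz",K=c[0],t=c[1],M=c[2])
for n in ["pointer","flag"]:
    for d in viewer.cut_out(n,"wrist")[:2]:
        ys,xs=np.nonzero(d["mask"]); print(n,round(d["p"],2),d["extent"],len(xs),xs.mean().round(1),ys.mean().round(1))
E
```

```text
t 7.82 pos [600.  -70.7 204.6] rot [ 3.14e+00 -1.00e-03 -2.47e-01] F [ 0.1 -0.1 -0. ] open 0.998 q6 0.13
shift m [-0.0001, -0.0006, -0.0004] turn [0.0013, -0.0015, -0.0066]
flag 0.8 [349.8, 113.6, 37.3, 24.3] 752 370.1 124.0
```

View pics/w5.png

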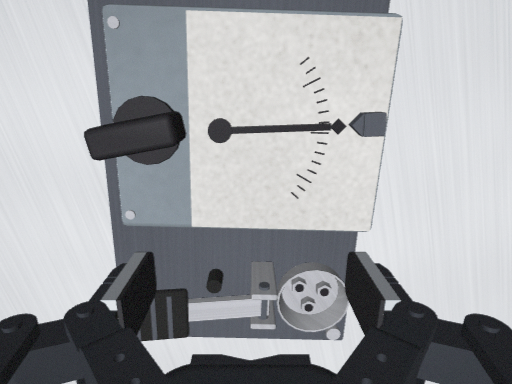

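```bash
python3 - <<'E'
from h import *
z=np.load("c5.npz"); c=(z["K"],z["t"],z["M"])
im=cv2.imread("pics/w5.png")
u0,v0=195,95
crop=im[v0:160,u0:395]; cv2.imwrite("pics/w5c.png",cv2.resize(crop,None,fx=4,fy=4,interpolation=cv2.INTER_CUBIC))
g=im.max(2).astype(float)
# needle centreline, darkness-weighted per column
xs=np.arange(236,348);ys=[]
for x in xs:
    col=np.clip(120-g[115:140,x],0,None); ys.append((col*np.arange(115,140)).sum()/max(col.sum(),1e-6) if col.sum()>80 else np.nan)
ys=np.array(ys)
k=(xs<=316)&np.isfinite(ys)
f=np.polyfit(xs[k],ys[k],1); print("needle fit",f,"resid",np.std(ys[k]-np.polyval(f,xs[k])))
print("tip cols",[(int(x),round(float(y),1)) for x,y in zip(xs,ys) if x>326][::2])
# pivot disc
m=(g[115:150,200:240]<75).astype(np.uint8); cnt=max(cv2.findContours(m,0,2)[0],key=cv2.contourArea); 
(cx,cy),r=cv2.minEnclosingCircle(cnt); print("pivot",cx+200,cy+115,r)
A,B=ray(c,240,np.polyval(f,240),77),ray(c,315,np.polyval(f,315),77)
print("needle ang",np.arctan2(*(B-A)[[1,0]]))
E
```

```text
needle fit [-3.27409871e-02  1.37464072e+02] resid 0.1348369404780711
tip cols [(327, 126.9), (329, 126.3), (331, 126.6), (333, 126.6), (335, 126.5), (337, 126.6), (339, 125.9), (341, 126.0), (343, 126.0), (345, nan), (347, nan)]
pivot 223.5 129.5 15.700418472290039
needle ang -0.21451358405660073
```

View pics/w5c.png

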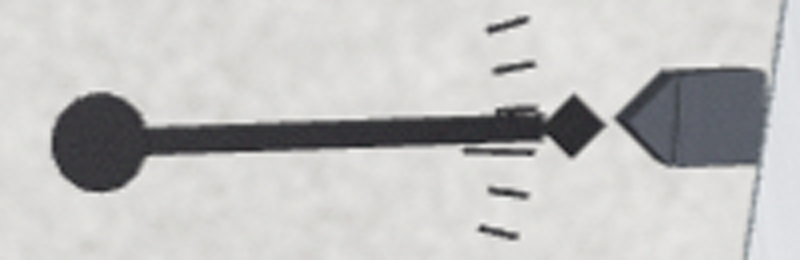

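```bash
python3 - <<'E'
from h import *
z=np.load("c5.npz"); c=(z["K"],z["t"],z["M"])
P=ray(c,219.6,130.27,77)
S=lambda u,v:((u+.5)/4-.5+195,(v+.5)/4-.5+95)
for n,u,v,h in [("tip",605,125,77),("flag top",622,118.5,83),("flag base",613,118,71),("flag mid",617,118.5,77),("tip diamond c",573,126,77),("wing a",0,0,0)]:
    w=ray(c,*S(u,v),h)-P; print(n,S(u,v),np.hypot(*w[:2]).round(1),np.arctan2(w[1],w[0]).round(4))
print("P",P)
# flag symmetric axis: top face corners (680,72),(765,70)/(676,163),(757,162)
for q in [((675,77),(676,164)),((765,70),(757,162))]:
    m=[ray(c,*S(*a),83)[:2] for a in q]; w=np.mean(m,0)-P[:2]; print("axis",np.arctan2(w[1],w[0]).round(4),np.linalg.norm(m[0]-m[1]))
E
```

```text
tip (345.875, 125.875) 94.2 -0.2125
flag top (350.125, 124.25) 95.5 -0.1942
flag base (347.875, 124.125) 97.4 -0.2066
flag mid (348.875, 124.25) 96.4 -0.2009
tip diamond c (337.875, 126.125) 88.3 -0.2122
wing a (194.625, 94.625) 38.5 2.2089
P [589.12089562 -17.92598035  77.        ]
axis -0.2032 15.65412917990834
axis -0.2022 16.421977242051042
```

```bash
python3 - <<'E'
from h import *
delta([541,-5,205],1.508)
E
```

```text
t 7.97 pos [600.  -70.7 204.6] rot [ 3.14e+00 -1.00e-03 -2.49e-01] F [ 0.3 -1.2 -0.1] open 1.0 q6 0.13
shift m [-0.0733, -0.0491, -0.0006] turn [0.0023, 0.0001, -1.7567]
```

>>> send_rows([
  [[-0.073,-0.049,0],[0,0,-0.12],1],
  [[-0.073,-0.049,0],[0,0,-0.24],1],
  [[-0.073,-0.049,0],[0,0,-0.36],1],
  [[-0.073,-0.049,0],[0,0,-0.48],1],
  [[-0.073,-0.049,0],[0,0,-0.6],1],
])

```text
clock: 8.38
eef_pos: [540.8, -4.5, 204.7]
tcp_rot: [3.14, -0.001, 0.36]
contact_force: [-0.1, -0.4, -0.3]
opening: 1.002
```

>>> send_rows([
  [[0,0,0],[0,0,-0.12],1],
  [[0,0,0],[0,0,-0.24],1],
  [[0,0,0],[0,0,-0.36],1],
  [[0,0,0],[0,0,-0.48],1],
  [[0,0,0],[0,0,-0.6],1],
])

```text
clock: 8.8
eef_pos: [540.8, -4.5, 204.8]
tcp_rot: [3.139, 0.0, 0.967]
contact_force: [-0.2, 0.4, 0.1]
opening: 1.001
```

>>> send_rows([
  [[0,0,0],[0,0,-0.12],1],
  [[0,0,0],[0,0,-0.24],1],
  [[0,0,0],[0,0,-0.36],1],
  [[0,0,0],[0,0,-0.48],1],
  [[0,0,0],[0,0,-0.55],1],
])

```text
clock: 9.22
eef_pos: [540.8, -4.4, 204.8]
tcp_rot: [3.14, 0.002, 1.526]
contact_force: [0.1, -0.6, -0.6]
opening: 0.999
```

```bash
python3 - <<'E'
from h import *
delta([541,-5,122],1.508)
E
```

```text
t 9.22 pos [540.8  -4.4 204.8] rot [3.140e+00 2.000e-03 1.526e+00] F [ 0.1 -0.6 -0.6] open 0.999 q6 -1.53
shift m [-0.0004, 0.0001, 0.0828] turn [0.0017, 0.0016, 0.0176]
```

>>> send_rows([
  [[0,0,0.03],[0,0,0.018],1],
  [[0,0,0.055],[0,0,0.018],1],
  [[0,0,0.075],[0,0,0.018],0.7],
  [[0,0,0.082],[0,0,0.018],0.5],
  [[0,0,0.082],[0,0,0.018],0.3],
])

```text
clock: 9.63
eef_pos: [539.8, -4.6, 121.3]
tcp_rot: [-3.14, 0.002, 1.508]
contact_force: [-1.3, 0.9, -0.2]
opening: 0.651
```

>>> send_rows([
  [[0,0,0],[0,0,0],-0.3],
  [[0,0,0],[0,0,0],-1],
  [[0,0,0],[0,0,0],-1],
  [[0,0,0],[0,0,0],-1],
  [[0,0,0],[0,0,0],-1],
])

```text
clock: 10.05
eef_pos: [540.6, -5.2, 122.7]
tcp_rot: [3.141, 0.003, 1.509]
contact_force: [-1.5, -4.9, 3.5]
opening: 0.229
```

```bash
python3 - <<'E'
from h import *
delta([541,-5,122],1.550)
E
```

```text
t 10.05 pos [540.6  -5.2 122.7] rot [3.141e+00 3.000e-03 1.509e+00] F [-1.5 -4.9  3.5] open 0.229 q6 -1.52
shift m [0.0002, 0.0004, 0.0007] turn [0.0005, 0.0025, -0.0412]
```

>>> send_rows([
  [[0,0,0],[0,0,-0.02],-1],
  [[0,0,0],[0,0,-0.043],-1],
  [[0,0,0],[0,0,-0.043],-1],
  [[0,0,0],[0,0,-0.043],-1],
  [[0,0,0],[0,0,-0.043],-1],
])

```text
clock: 10.47
eef_pos: [540.6, -5.3, 122.8]
tcp_rot: [3.141, 0.003, 1.552]
contact_force: [-0.7, -2.4, -4.8]
opening: 0.225
```

>>> send_rows([
  [[0,0,0],[0,0,0],-0.2],
  [[0,0,0],[0,0,0],0.2],
  [[0,0,0],[0,0,0],0.6],
  [[0,0,-0.02],[0,0,0],1],
  [[0,0,-0.06],[0,0,0],1],
])

```text
clock: 10.88
eef_pos: [537.8, -4.9, 179.9]
tcp_rot: [-3.134, 0.003, 1.552]
contact_force: [-0.7, 0.5, -0.0]
opening: 0.92
```

```bash
python3 - <<'E'
from h import *
delta([600,-70,205],-0.24)
E
```

```text
t 10.88 pos [537.8  -4.9 179.9] rot [-3.134e+00  3.000e-03  1.552e+00] F [-0.7  0.5 -0. ] open 0.92 q6 -1.56
shift m [-0.0639, 0.0632, -0.0254] turn [-0.0028, 0.0084, 1.7919]
```

>>> send_rows([
  [[0,0,-0.025],[0,0,0.1],1],
  [[-0.064,0.063,-0.025],[0,0,0.22],1],
  [[-0.064,0.063,-0.025],[0,0,0.34],1],
  [[-0.064,0.063,-0.025],[0,0,0.46],1],
  [[-0.064,0.063,-0.025],[0,0,0.58],1],
])

```text
clock: 11.3
eef_pos: [601.9, -71.9, 205.1]
tcp_rot: [-3.139, 0.005, 0.964]
contact_force: [-0.6, 0.2, 0.8]
opening: 1.002
```

>>> send_rows([
  [[0,0,0],[0,0,0.12],1],
  [[0,0,0],[0,0,0.24],1],
  [[0,0,0],[0,0,0.36],1],
  [[0,0,0],[0,0,0.48],1],
  [[0,0,0],[0,0,0.6],1],
])

```text
clock: 11.72
eef_pos: [602.1, -71.8, 205.4]
tcp_rot: [3.141, 0.005, 0.358]
contact_force: [-0.6, 0.3, -0.1]
opening: 1.0
```

>>> send_rows([
  [[0,0,0],[0,0,0.12],1],
  [[0,0,0],[0,0,0.24],1],
  [[0,0,0],[0,0,0.36],1],
  [[0,0,0],[0,0,0.48],1],
  [[0,0,0],[0,0,0.6],1],
])

```text
clock: 12.13
eef_pos: [602.3, -71.6, 205.7]
tcp_rot: [3.138, 0.003, -0.248]
contact_force: [0.0, 0.5, -0.3]
opening: 1.001
```

```bash
cat > ang.py <<'E'
from h import *
import sys
delta([600,-70,205],-0.24)
c,im=grab("wrist",sys.argv[1]+".png")
np.savez("c6.npz",K=c[0],t=c[1],M=c[2])
p=(598.8,-20.4,-.269)
a=proj(c,press(p,-10,0,77))[0]; b=proj(c,press(p,85,0,77))[0]; print("expected pivot px",a,b)
u0,v0=int(a[0])-25,int(a[1])-40
crop=im[max(v0,0):v0+80,u0:u0+195]; print(u0,max(v0,0))
cv2.imwrite("pics/"+sys.argv[1]+"c.png",cv2.resize(crop,None,fx=4,fy=4,interpolation=cv2.INTER_CUBIC))
E
python3 ang.py w6
```

```text
t 12.13 pos [602.3 -71.6 205.7] rot [ 3.138e+00  3.000e-03 -2.480e-01] F [ 0.   0.5 -0.3] open 1.001 q6 0.13
shift m [-0.0026, -0.001, 0.0007] turn [0.0035, 0.0033, -0.0079]
expected pivot px [217.13351003 128.9873591 ] [343.68096302 131.7365237 ]
192 88
```

View pics/w6c.png

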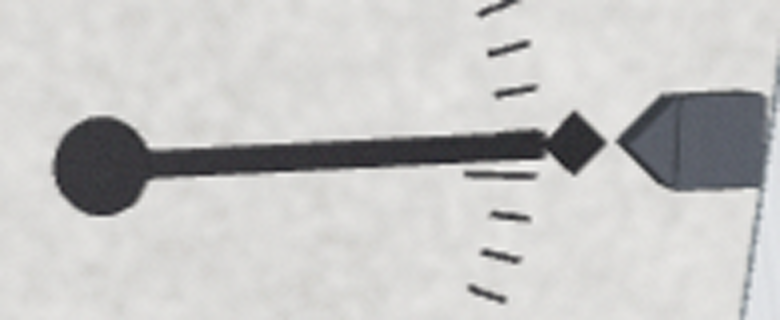

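```bash
python3 - <<'E'
from h import *
delta([489,-161,190],-1.84)
E
```

```text
t 12.18 pos [602.3 -71.6 205.6] rot [ 3.138e+00  3.000e-03 -2.570e-01] F [-0.6  1.2 -0.1] open 1.0 q6 0.14
shift m [-0.0868, 0.1151, 0.0163] turn [0.0053, -0.0002, 1.5834]
```

>>> send_rows([
  [[-0.02,0.026,0],[0,0,0.12],0.6],
  [[-0.05,0.066,0],[0,0,0.24],0.2],
  [[-0.087,0.115,0],[0,0,0.36],-0.5],
  [[-0.087,0.115,0.016],[0,0,0.48],-1],
  [[-0.087,0.115,0.016],[0,0,0.6],-1],
])

```text
clock: 12.6
eef_pos: [483.7, -162.4, 188.6]
tcp_rot: [3.134, 0.004, -0.861]
contact_force: [-0.9, -0.2, 0.1]
opening: 0.3
```

>>> send_rows([
  [[0,0,0],[0,0,0.12],-1],
  [[0,0,0],[0,0,0.24],-1],
  [[0,0,0],[0,0,0.36],-1],
  [[0,0,0],[0,0,0.48],-1],
  [[0,0,0],[0,0,0.6],-1],
])

```text
clock: 13.02
eef_pos: [483.9, -162.4, 188.9]
tcp_rot: [3.133, -0.001, -1.464]
contact_force: [0.3, -0.1, 0.6]
opening: 0.001
```

>>> send_rows([
  [[0,0,0],[0,0,0.12],-1],
  [[0,0,0],[0,0,0.24],-1],
  [[0,0,0],[0,0,0.36],-1],
  [[0,0,0],[0,0,0.38],-1],
  [[0,0,0],[0,0,0.38],-1],
])

```text
clock: 13.43
eef_pos: [484.1, -162.4, 189.1]
tcp_rot: [3.135, -0.004, -1.84]
contact_force: [0.1, -0.2, 0.9]
opening: 0.0
```

```bash
python3 - <<'E'
from h import *
delta([489,-161,190],-1.84)
c,im=grab("wrist","w7.png")
for d in viewer.cut_out("pedal_pad","wrist")[:2]:
    ys,xs=np.nonzero(d["mask"]); print(round(d["p"],2),d["extent"],len(xs),xs.mean().round(1),ys.mean().round(1),ray(c,xs.mean(),ys.mean(),83))
print(proj(c,[489,-161,83]))
E
```

```text
t 13.43 pos [ 484.1 -162.4  189.1] rot [ 3.135 -0.004 -1.84 ] F [ 0.1 -0.2  0.9] open 0.0 q6 1.52
shift m [-0.0026, -0.0044, -0.0009] turn [0.0068, -0.0041, -0.0005]
0.87 [210.0, 51.6, 74.2, 181.5] 8154 248.0 161.0 [ 511.13584565 -167.75003969   83.        ]
[[247.18170976 192.3379501 ]]
```

View pics/w7.png

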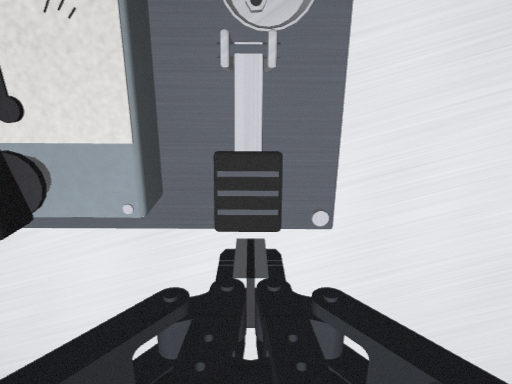

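>>> send_rows([
  [[-0.003,-0.004,0.02],[0.007,-0.004,0],-1],
  [[-0.003,-0.004,0.04],[0.007,-0.004,0],-1],
  [[-0.003,-0.004,0.06],[0.007,-0.004,0],-1],
  [[-0.003,-0.004,0.073],[0.007,-0.004,0],-1],
  [[-0.003,-0.004,0.073],[0.007,-0.004,0],-1],
])

```text
clock: 13.95
eef_pos: [486.4, -160.1, 113.6]
tcp_rot: [3.137, 0.0, -1.836]
contact_force: [-1.1, 0.5, 0.1]
opening: 0.004
```

```bash
python3 - <<'E'
from h import *
delta([489,-161,76],-1.84)
E
```

```text
t 13.95 pos [ 486.4 -160.1  113.6] rot [ 3.137  0.    -1.836] F [-1.1  0.5  0.1] open 0.004 q6 1.52
shift m [0.0002, -0.0029, 0.0376] turn [0.0043, 0.0002, 0.0036]
```

>>> send_rows([
  [[0,-0.002,0.006],[0.004,0,0],-1],
  [[0,-0.002,0.012],[0.004,0,0],-1],
  [[0,-0.002,0.017],[0.004,0,0],-1],
  [[0,-0.002,0.022],[0.004,0,0],-1],
  [[0,-0.002,0.026],[0.004,0,0],-1],
])

```text
clock: 14.37
eef_pos: [487.5, -160.4, 87.7]
tcp_rot: [3.14, 0.0, -1.836]
contact_force: [-6.8, 2.9, 8.9]
opening: 0.004
```

```bash
python3 - <<'E'
from h import *
delta([488,-161,76],-1.84)
grab("side","s8.png"); grab("wrist","w8.png")
E
```

```text
t 14.37 pos [ 487.5 -160.4   87.7] rot [ 3.14   0.    -1.836] F [-6.8  2.9  8.9] open 0.004 q6 1.51
shift m [0.0004, -0.0007, 0.0117] turn [0.0018, 0.0002, 0.0042]
```

View pics/w8.png

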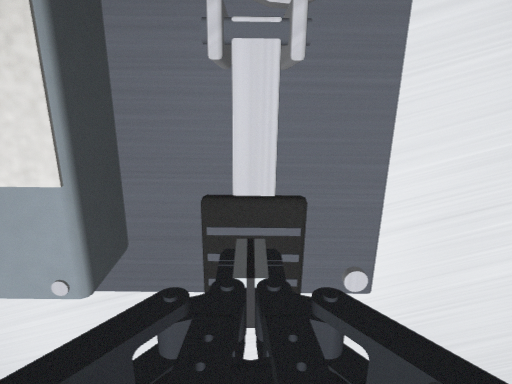

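>>> send_rows([
  [[0,0,0.003],[0,0,0],-1],
  [[0,0,0.006],[0,0,0],-1],
  [[0,0,0.008],[0,0,0],-1],
  [[0,0,0.01],[0,0,0],-1],
  [[0,0,0.01],[0,0,0],-1],
])

```text
clock: 14.88
eef_pos: [487.4, -160.4, 78.0]
tcp_rot: [3.14, 0.0, -1.835]
contact_force: [-4.1, 0.7, 9.0]
opening: 0.002
```

```bash
python3 - <<'E'
from h import *
delta([488,-161,76],-1.84)
E
```

```text
t 14.88 pos [ 487.4 -160.4   78. ] rot [ 3.14   0.    -1.835] F [-4.1  0.7  9. ] open 0.002 q6 1.51
shift m [0.0004, -0.0007, 0.002] turn [0.0018, 0.0002, 0.0048]
```

>>> send_rows([
  [[0,0,0.001],[0,0,0],-1],
  [[0,0,0.002],[0,0,0],-1],
  [[0,0,0.002],[0,0,0],-1],
  [[0,0,0.003],[0,0,0],-1],
  [[0,0,0.003],[0,0,0],-1],
])

```text
clock: 15.3
eef_pos: [487.5, -160.5, 75.8]
tcp_rot: [3.14, 0.0, -1.835]
contact_force: [-4.6, 1.7, 12.8]
opening: -0.0
```

>>> send_rows([
  [[0,0,0.001],[0,0,0],-1],
  [[0,0,0.002],[0,0,0],-1],
  [[0,0,0.002],[0,0,0],-1],
  [[0,0,0.002],[0,0,0],-1],
  [[0,0,0.002],[0,0,0],-1],
])

```text
clock: 15.72
eef_pos: [487.6, -160.5, 75.4]
tcp_rot: [3.141, 0.0, -1.834]
contact_force: [-7.9, 2.6, 21.2]
opening: 0.0
```

>>> send_rows([
  [[0,0,0.002],[0,0,0],-1],
  [[0,0,0.003],[0,0,0],-1],
  [[0,0,0.003],[0,0,0],-1],
  [[0,0,0.003],[0,0,0],-1],
  [[0,0,0.003],[0,0,0],-1],
])

```text
clock: 16.13
eef_pos: [487.6, -160.5, 74.9]
tcp_rot: [3.141, 0.0, -1.833]
contact_force: [-11.6, 3.5, 33.8]
opening: -0.002
```

```bash
python3 - <<'E'
from h import *
delta([488,-161,76],-1.84)
grab("wrist","w9.png")
c,im=grab("side"); cv2.imwrite("pics/s9c.png",cv2.resize(im[140:260,160:330],None,fx=4.5,fy=4.5,interpolation=cv2.INTER_CUBIC))
im=cv2.imread("pics/s8.png"); cv2.imwrite("pics/s8c.png",cv2.resize(im[140:260,160:330],None,fx=4.5,fy=4.5,interpolation=cv2.INTER_CUBIC))
E
```

```text
t 16.13 pos [ 487.6 -160.5   74.9] rot [ 3.141  0.    -1.833] F [-11.6   3.5  33.8] open -0.002 q6 1.51
shift m [0.0004, -0.0005, -0.0011] turn [0.0004, 0.0001, 0.0066]
```

View pics/s9c.png

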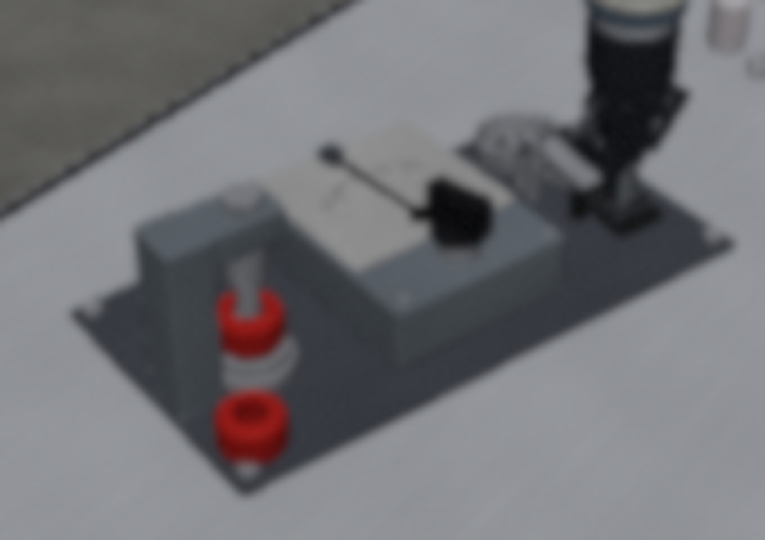

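View pics/w9.png

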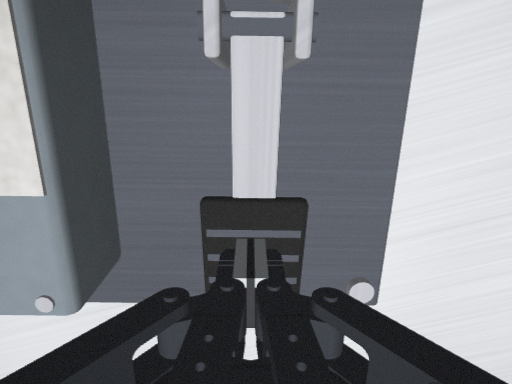

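>>> send_rows([
  [[0,0,0.002],[0,0,0],-1],
  [[0,0,0.002],[0,0,0],-1],
  [[0,0,0.002],[0,0,0],-1],
  [[0,0,0.002],[0,0,0],-1],
  [[0,0,0.002],[0,0,0],-1],
])

```text
clock: 16.65
eef_pos: [487.6, -160.5, 75.0]
tcp_rot: [3.141, 0.0, -1.833]
contact_force: [-11.0, 3.9, 31.5]
opening: 0.006
```

>>> send_rows([
  [[0,0,-0.003],[0,0,0],-1],
  [[0,0,-0.009],[0,0,0],-1],
  [[0,0,-0.016],[0,0,0],-1],
  [[0,0,-0.024],[0,0,0],-1],
  [[0,0,-0.032],[0,0,0],-1],
])

```text
clock: 17.07
eef_pos: [488.7, -160.8, 108.1]
tcp_rot: [-3.139, -0.0, -1.832]
contact_force: [0.6, -0.8, 0.6]
opening: -0.001
```

>>> send_rows([
  [[0,0,-0.015],[0,0,0],-1],
  [[0,0,-0.035],[0,0,0],-1],
  [[0,0,-0.06],[0,0,0],-1],
  [[0,0,-0.08],[0,0,0],-1],
  [[0,0,-0.085],[0,0,0],-1],
])

```text
clock: 17.48
eef_pos: [490.0, -161.3, 196.5]
tcp_rot: [-3.134, -0.0, -1.832]
contact_force: [0.5, -0.8, -0.4]
opening: 0.001
```

```bash
python3 - <<'E'
from h import *
delta([600,-70,205],-0.24)
grab("wrist","w10.png")
c,im=grab("side"); cv2.imwrite("pics/s10c.png",cv2.resize(im[140:260,160:330],None,fx=4.5,fy=4.5,interpolation=cv2.INTER_CUBIC))
E
```

```text
t 17.48 pos [ 490.  -161.3  196.5] rot [-3.134 -0.    -1.832] F [ 0.5 -0.8 -0.4] open 0.001 q6 1.51
shift m [-0.1166, -0.0827, -0.008] turn [-0.0053, -0.0059, -1.5922]
```

View pics/w10.png

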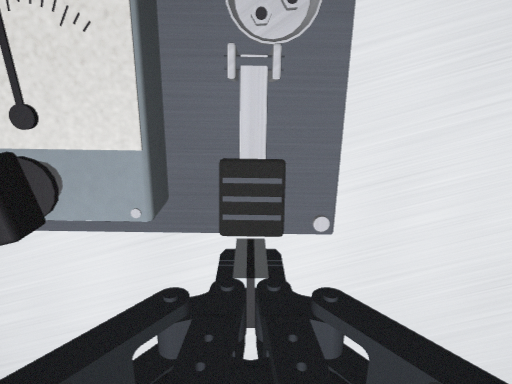

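View pics/s10c.png

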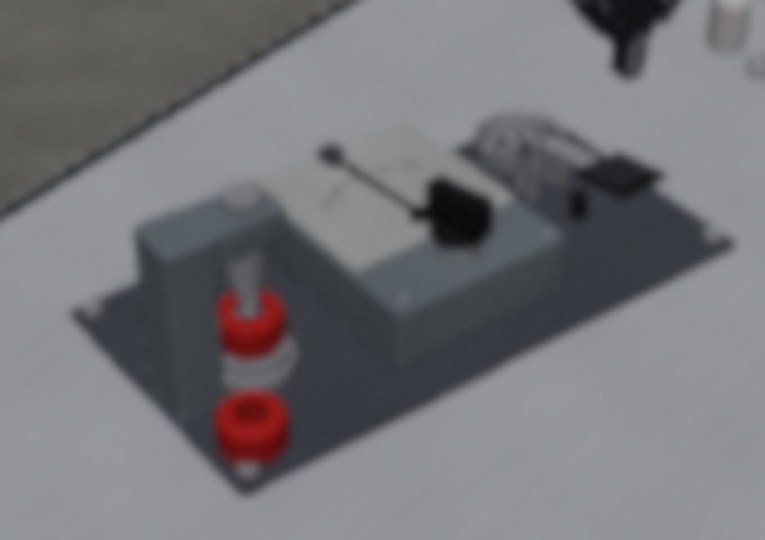

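```bash
python3 - <<'E'
from h import *
b=cv2.imread("pics/side0.png"); s8=cv2.imread("pics/s8.png"); c,n=grab("side","s11.png")
row=[cv2.resize(i[185:245,195:235],None,fx=6.5,fy=8,interpolation=cv2.INTER_CUBIC) for i in (b,s8,n)]
cv2.imwrite("pics/cmp.png",np.hstack(row))
E
```

```text
(no output)
```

View pics/cmp.png

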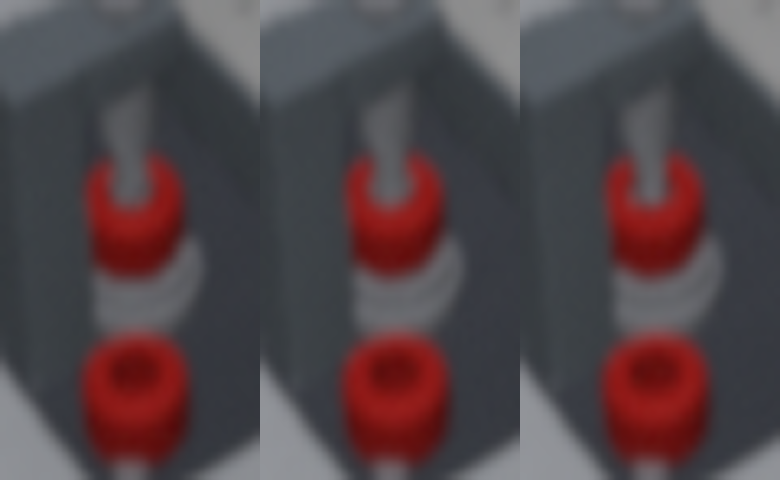

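>>> send_rows([
  [[-0.117,-0.083,-0.008],[0,0,-0.12],-1],
  [[-0.117,-0.083,-0.008],[0,0,-0.24],-1],
  [[-0.117,-0.083,-0.008],[0,0,-0.36],-1],
  [[-0.117,-0.083,-0.008],[0,0,-0.48],-1],
  [[-0.117,-0.083,-0.008],[0,0,-0.6],-1],
])

```text
clock: 18.05
eef_pos: [601.4, -66.4, 199.7]
tcp_rot: [-3.139, -0.001, -1.224]
contact_force: [0.5, -0.8, 1.0]
opening: 0.005
```

>>> send_rows([
  [[0,0,0],[0,0,-0.12],-1],
  [[0,0,0],[0,0,-0.24],-1],
  [[0,0,0],[0,0,-0.36],-1],
  [[0,0,0],[0,0,-0.48],-1],
  [[0,0,0],[0,0,-0.6],-1],
])

```text
clock: 18.47
eef_pos: [600.4, -66.2, 197.5]
tcp_rot: [-3.142, 0.001, -0.618]
contact_force: [0.6, -0.9, -0.7]
opening: 0.006
```

>>> send_rows([
  [[0,0,0],[0,0,-0.12],-1],
  [[0,0,0],[0,0,-0.24],-1],
  [[0,0,0],[0,0,-0.36],-1],
  [[0,0,0],[0,0,-0.38],-1],
  [[0,0,0],[0,0,-0.38],-1],
])

```text
clock: 18.88
eef_pos: [599.6, -66.1, 195.9]
tcp_rot: [3.141, 0.003, -0.239]
contact_force: [0.6, -0.2, -0.3]
opening: -0.0
```

```bash
python3 ang.py w11; python3 -c "
from h import *
delta([500,65,215],1.3)"
```

```text
t 18.88 pos [599.6 -66.1 195.9] rot [ 3.141e+00  3.000e-03 -2.390e-01] F [ 0.6 -0.2 -0.3] open -0.0 q6 0.13
shift m [0.0012, 0.0037, -0.0091] turn [0.0001, 0.0029, 0.0006]
expected pivot px [221.74684486 137.39207566] [352.19350989 141.30472177]
196 97
t 18.93 pos [599.8 -66.1 196.3] rot [ 3.142e+00  2.000e-03 -2.410e-01] F [-0.4 -0.5  0.4] open 0.001 q6 0.13
shift m [-0.1283, -0.1035, -0.0184] turn [-0.0018, 0.0019, -1.541]
```

View pics/w11c.png

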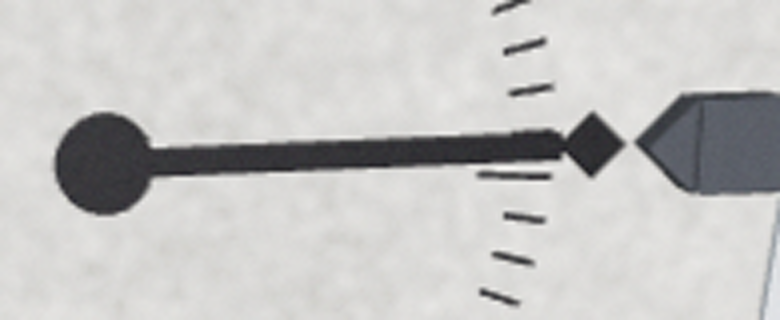

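View pics/w11.png

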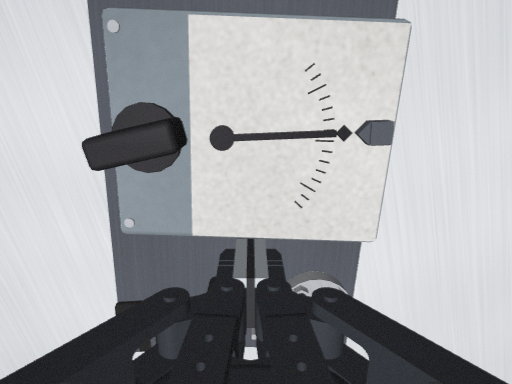

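>>> send_rows([
  [[0,0,-0.03],[0,0,-0.12],-1],
  [[-0.128,-0.103,-0.03],[0,0,-0.24],-1],
  [[-0.128,-0.103,-0.03],[0,0,-0.36],-1],
  [[-0.128,-0.103,-0.03],[0,0,-0.48],-1],
  [[-0.128,-0.103,-0.03],[0,0,-0.6],-1],
])

```text
clock: 19.35
eef_pos: [498.5, 65.4, 226.2]
tcp_rot: [-3.14, 0.002, 0.36]
contact_force: [1.1, 0.3, -0.1]
opening: 0.001
```

>>> send_rows([
  [[0,0,0],[0,0,-0.12],-1],
  [[0,0,0],[0,0,-0.24],-1],
  [[0,0,0],[0,0,-0.36],-1],
  [[0,0,0],[0,0,-0.48],-1],
  [[0,0,0],[0,0,-0.6],-1],
])

```text
clock: 19.77
eef_pos: [498.3, 65.6, 225.8]
tcp_rot: [-3.139, 0.001, 0.963]
contact_force: [0.7, 0.4, 0.7]
opening: -0.001
```

>>> send_rows([
  [[0,0,0],[0,0,-0.12],-1],
  [[0,0,0],[0,0,-0.24],-1],
  [[0,0,0],[0,0,-0.34],-1],
  [[0,0,0],[0,0,-0.34],-1],
  [[0,0,0],[0,0,-0.34],-1],
])

```text
clock: 20.18
eef_pos: [498.2, 65.6, 225.6]
tcp_rot: [-3.138, 0.0, 1.297]
contact_force: [-0.1, -0.3, -0.8]
opening: -0.0
```

```bash
python3 -c "
from h import *
delta([500,65,215],1.3)
grab('wrist','w12.png')"
```

```text
t 20.18 pos [498.2  65.6 225.6] rot [-3.138  0.     1.297] F [-0.1 -0.3 -0.8] open -0.0 q6 -1.17
shift m [-0.0, 0.002, 0.0106] turn [-0.0036, 0.0004, -0.0026]
```

View pics/w12.png

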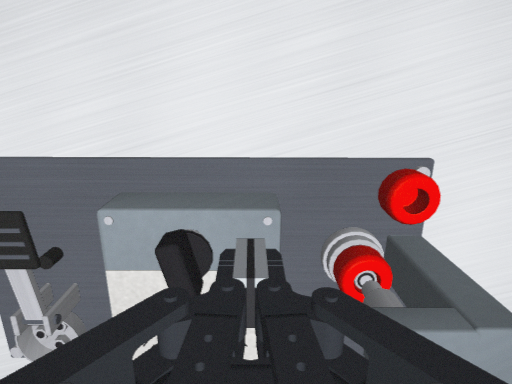

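```bash
python3 -c "
import cv2,numpy as np
a=cv2.imread('pics/w12.png')[225:320,310:410];b=cv2.imread('pics/w4.png')[230:360,400:512]
f=lambda i:cv2.resize(i,(390,500),interpolation=cv2.INTER_CUBIC)
cv2.imwrite('pics/br.png',np.hstack([f(b),f(a)]))"
```

```text
(no output)
```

View pics/br.png

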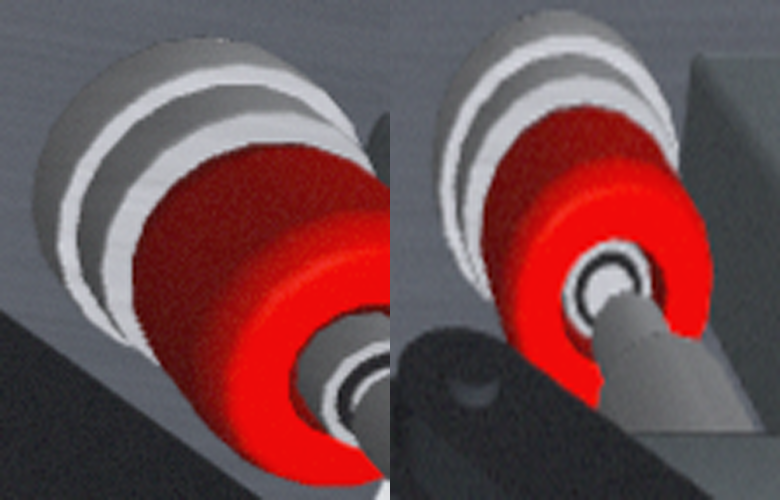

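```bash
python3 -c "
from rig import job
print(job.sign_off())"
```

```text
the job is handed in; nothing more can be done
None
```

I turned the knob until the pointer lined up with the flag, then pressed the pedal to its stop and let it come back up. I handed the job in at about 20 s.

- **Pointer:** The first turn left the pointer about 0.012 rad short of the flag, so I re-gripped the knob and turned it 0.043 rad more. Close-up wrist pictures, by eye, show the two in line to within a fraction of a pixel, both before and after the press.
- **Pedal:** It reached its stop, where the force climbed to about 34 N with almost no further travel. I held it there for roughly 0.8 s. Pictures after release show the pad back up.
- **Bearing:** Before the press the bearing stood out of the wheel's bore. Afterwards it sits down inside it. I judged this from the pictures and did not measure the depth.
- **Flag and other items:** I saw no movement of the flag, spare wheel or nut cup. I did not recheck the hex keys, bottle, pot, ejector and truck in a final picture, but the arm never went near them.
- **Disagreement:** The gripper turned about 4% more in the first turn than the pointer's movement and gearing would suggest. I put this down to play in the grip or measurement error, and relied on the camera for the final setting.

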